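Draw the vent plugs out of a moulding flask and pack the case

ROBOT

A 7-joint arm with a two-finger parallel gripper is mounted at the origin on the work surface. World frame = base frame: x ahead of the robot, y to its left, z up, the work surface at z = 0. Lengths are in m, angles in rad, forces in N, time in s.
With the tool pointing down it reaches from about 0.4 to 0.85 m from the base axis. Payload 4.5 kg.
Tool frame: the origin (TCP) lies between the finger pads; the fingertips stand 19 mm ahead of it and the grasp point (between the pads) is the TCP (r.tips_ahead is the distance from the TCP to the fingertips, in m); z points along the fingers, y is the line along which they close (so a half turn about z gives the same grasp; the last joint's range is limited). The gripper opens to 88 mm and grips with 3 to 60 N. Pads are 18 mm wide; open, the fingers measure 123 mm over their backs; the gripper's body (75 mm by 187 mm) begins 45 mm behind the grasp point.
Start: joints at [1.284, 0.689, -0.195, 1.565, 0.157, 0.902, -0.215], TCP at [0.197, -0.593, 0.258] pointing down, gripper open.
Joint ranges: [-3.01, 3.01], [-0.46, 2.08], [-1.47, 1.51], [0.13, 2.56], [-1, 4.14], [0.04, 2.09], [-2.66, 2.66]. Speed limits (rad/s): [2.57, 2.57, 3.14, 3.14, 3.14, 3.14, 3.14].

INTERFACE

Orientations are given as a unit quaternion [x, y, z, w].
In Python, from plant import r, cams, models gives the robot as it stands. The module is installed in compiled form; this text tells all that it offers.
- The arm moves only by the tool jog_arm, never from a script. Its arguments are lists of equal length, an entry for each row: "turn": the turn, a rotation vector about the tool's x, y, z in rad, a list of three; "translation": the shift along the tool's x, y, z in m, a list of three; "grip": the closure, from 0 (fully open) to 1 (shut). In form: {"turn": [[ax, ay, az], ...], "translation": [[tx, ty, tz], ...], "grip": [grip, ...]}. A call has 1 to 20 rows; each row is the pose to reach, as a shift and turn from the pose commanded when the call began, along the tool's axes at that moment; what a row does not reach only later rows make up. A row lasts 1/8 s, in which the tool goes at most 62.5 mm and 10.7 degrees, less where a joint would pass 70% of its speed; a pose out of reach is approached as far as the arm can. A call with a gripper value outside its range is refused whole. The fingers move at their own pace and stop on an object; "force" is the grip in N (left out, the last holds). Time passes only in rows, so rows that repeat a pose let the fingers close. It gives the time, the measured TCP pose, the force, the opening and the grip force at its end, in the units of the state.
- r.get_state(): the state, without advancing time (a new reading comes with each control period).
- cams.snapshot(name): name is "side" or "top" or "wrist"; returns the picture (420x560x3 uint8, red, green, blue); there is no depth.
- cams.camera_params(name): a dict with "fx", "fy", "cx", "cy" (pixels), "eye" and "orientation" of the camera in the world. Camera axes: x right, y up, looking along -z (the intrinsics and any distortion apply to the point x, -y, -z); pixel columns grow to the right and rows downward; lengths in m; the calibration is good to about 2 mm. A picture is of the moment at which its call begins: read the wrist's pose just before it. camera_params takes no time and is no camera call; for the wrist camera it gives the pose at the moment of the call.
- r.finish_job(): hands the job in; it is judged then, once.
Trained networks look in the newest picture that a camera, given by its name, has taken for a name from the list of things; names that differ only in an ending like _2 or _b are one class to them, and where a whole thing is asked for, a point or a joint stands for the part that bears it (a point fixed in the world has none). Each returns a list of dicts, best first, with "p" (0 to 1); they miss things now and then, are a little off and sometimes report something else, mostly with a low value. They report only what shows in the picture. A call takes as long as a camera call. They do not tell look-alikes from the thing itself.
- models.find_in(camera, name): "position" ([x, y, z] in m, in world coordinates, good to about 4 mm: the middle of the surface that is visible of it).
- models.masks_of(camera, name): "pixels" (420x560 bool, what is visible of it).
- models.place_of(camera, name): "position" ([x, y, z] in m, in world coordinates, good to about 4 mm: a listed point, or the origin of a listed thing).
The state is a dict: "clock": time; "q": joint angles; "qd": joint speeds; "joint_torque": joint torques, N m; "tool_pos": TCP position; "eef_rot": TCP orientation; "contact_force": force on the tool from outside, world axes, zero at the start; "moment": the same for the moment, N m; "opening": opening from 0.0 (shut) to 1.0 (fully open); "finger_force": force on a finger pad.
Only numpy, scipy, OpenCV 4.12 (cv2) and the standard library are available. Lean on these libraries where they do the work, as an engineer would, in place of code of your own. Each camera call takes 0.05 s, during which the arm holds its last target. There are 200 camera calls.

TASK

The casting is done: lift the case's lid open until it rests on its stop and leave it open, then use the hook tool to draw every vent plug by its loop out of the deep bores of the moulding flask (keep the fingers off the plugs while they are in the bores) and stand each one upright on the floor of the case. Also put every C-shaped clamp from the bench on the floor of the case, and hang the hook tool back in its rack the way it hung. Leave the other things on the bench where they are.

Things in the scene. Friction and masses are not known exactly. Their poses are not given: they have to be found in the camera images.
- flask: moulding flask, a fixed grey block 100 mm (x) by 260 mm (y), 120 mm tall, with a dark lug on each end (12 mm further in y). Three vertical round bores, 61 mm across, open in its top at x, y = (0, -80), (0, 0), (0, 80) mm; each 105 mm deep (flat bottom 15 mm above the bench). Plugs stand in some, loops ending 49 mm below the mouth. Origin: centre of the underside
- case: the case, a fixed dark steel box with open top under a lid: outside 160 mm (x) by 250 mm (y) by 68 mm tall, walls and floor 5 mm thick. Origin: centre of the underside. The lid's hinge runs along its +x rim
- lid (a joint): angle of the case lid, rad: 0 shut, growing as it is lifted, 1.8 resting on its stop. 0.3 kg, swings freely: let go below about 1.5 it falls shut, let go above about 1.65 it falls back onto the stop
- lid_handle (a point): grip point of the lid's pull tab, a plate 24 mm wide (y) and 8 mm thick that sticks out 36 mm beyond the lid's free edge in the lid's plane; the point is 22 mm out from that edge, mid-thickness. It moves with the lid; its z is the lid's outward normal (up when shut), y runs along the hinge, -x points out along the tab
- lid_hinge (a point): midpoint of the lid's hinge axis, which runs along the case's y on its +x rim, 68.5 mm above the bench. When shut the tab's grip point lies 182 mm from it towards the case's -x and 4 mm above it. The lid is 6 mm thick; the frame turns with the lid
- rack: the hook's rack, fixed: foot plate 100 mm by 90 mm, a post 50 mm towards +x, and at the top a level fork of two 14 mm wide, 8 mm thick prongs reaching from the post to x = -18 mm; the slot between them is 16 mm wide and open at its -x end. Upper face of the fork 135 mm above the bench. Origin: below the seat point, on the bench
- rack_seat (a point): seat of the rack: point in the middle of the slot, level with the fork's upper face, where the middle of the hook's flange underside belongs. Axes as the rack: the slot opens towards -x
- hook_grip (a point): hook tool, 0.12 kg, hung upright in the rack slot, axes nearly the rack's. Point: centre of its square wooden handle, 24 by 24 mm, 62 mm tall. Below it a square flange, 36 mm wide, 6 mm thick, its underside (on the fork) 37 mm below this point. The hook foot is too long to pass up the slot: lift a few mm, then slide the tool out towards the rack's -x; the reverse to hang it
- hook_tip (a point): hook foot of the hook tool: point where a lifted bar's centre line lies, 92.5 mm below the flange underside, 6 mm towards the tool's +x. A round rod, 6 mm thick, runs from the flange down the handle's axis; at its foot a 5 mm thick prong sticks out 12 mm to +x (centre line 97.5 mm below the flange underside, lowest point 100 mm) and its end turns up to a lip, top 90 mm below the flange underside
- plug1: loose aluminium vent plug, 0.2 kg, absent in some starts: round body 52 mm across, 28 mm tall; on it an upright loop of 5 mm wire in its y-z plane: legs at y = -12 and +12 mm, straight top bar along y, centre line 53 mm above the underside (opening under the bar 19 mm wide, 22 mm high). Origin: centre of the underside, z up
- plug2: loose aluminium vent plug, 0.2 kg, absent in some starts: round body 52 mm across, 28 mm tall; on it an upright loop of 5 mm wire in its y-z plane: legs at y = -12 and +12 mm, straight top bar along y, centre line 53 mm above the underside (opening under the bar 19 mm wide, 22 mm high). Origin: centre of the underside, z up
- plug3: loose aluminium vent plug, 0.2 kg, absent in some starts: round body 52 mm across, 28 mm tall; on it an upright loop of 5 mm wire in its y-z plane: legs at y = -12 and +12 mm, straight top bar along y, centre line 53 mm above the underside (opening under the bar 19 mm wide, 22 mm high). Origin: centre of the underside, z up
- clamp1_mid (a point): loose C-shaped steel clamp lying flat, 20 mm tall, 0.15 kg, absent in some starts: a spine 70 mm long (x), 18 mm wide (y), and at its two ends legs 16 mm wide reaching 22 mm out towards +y, 38 mm free between them. This point: middle of the spine, half-way up, 10 mm above its underside. Can be pinched across the spine
- clamp2_mid (a point): loose C-shaped steel clamp lying flat, 20 mm tall, 0.15 kg, absent in some starts: a spine 70 mm long (x), 18 mm wide (y), and at its two ends legs 16 mm wide reaching 22 mm out towards +y, 38 mm free between them. This point: middle of the spine, half-way up, 10 mm above its underside. Can be pinched across the spine
- cup: bystander: yellow cup, 80 mm wide, 100 mm tall
- brush: bystander: a brush lying flat
- tape: bystander: a roll of tape lying flat, 90 mm wide, 24 mm tall
- squeeze: bystander: white bottle, 60 mm wide, 180 mm tall
- tin: bystander: metal tin, 90 mm wide, 110 mm tall
- driver: bystander: a screwdriver lying flat
- jar: bystander: amber jar, 64 mm wide, 90 mm tall
There are look-alikes about, which are no part of the job. What is shaped like the part that bears clamp1_mid but black, orange or turquoise is not meant.

How it is judged:
On the way, in this order (a step that is already met when the one before it is completed fails the run):
1. the lid rests open on its stop (value of joint lid above 1.72 rad and velocity of joint lid below 0.1 rad/s), for 0.2 s.
2. every vent plug stands upright on the floor of the case (x of plug1 in the frame of case between -0.075 and 0.075 m and y of plug1 in the frame of case between -0.12 and 0.12 m and z of each of plug1, plug2, plug3 in the frame of case below 0.02 m and angle between each of plug1, plug2, plug3's own z axis and vertical below 0.2 rad and x of plug2 in the frame of case between -0.075 and 0.075 m and y of plug2 in the frame of case between -0.12 and 0.12 m and x of plug3 in the frame of case between -0.075 and 0.075 m and y of plug3 in the frame of case between -0.12 and 0.12 m and linear speed of each of plug1, plug2, plug3 below 0.03 m/s), for 0.2 s.
At the end, for the whole second after the job is handed in: Lid on its stop (above 1.72 rad); each plug upright (within 0.2 rad) on the case floor; each clamp in the case, mid-spine under 45 mm above the bench; hook hanging in the rack, within 0.1 rad of upright, within 15 mm of the seat, flange on the fork; all at rest (all of step 2 and value of joint lid above 1.72 rad and x of clamp1_mid in the frame of case between -0.075 and 0.075 m and y of clamp1_mid in the frame of case between -0.12 and 0.12 m and z of each of clamp1_mid, clamp2_mid in the frame of case below 0.045 m and x of clamp2_mid in the frame of case between -0.075 and 0.075 m and y of clamp2_mid in the frame of case between -0.12 and 0.12 m and horizontal distance between hook_grip and rack_seat below 0.015 m and angle between hook_grip's own z axis and vertical below 0.1 rad and z of hook_grip in the frame of rack_seat between 0.03 and 0.045 m); the robot touches nothing.
It fails at once if the fingers touch a plug that is still in its bore ((contact force between the fingers and plug1 above 0.5 N and z of plug1 in the frame of flask below 0.11 m and x of plug1 in the frame of flask between -0.05 and 0.05 m and y of plug1 in the frame of flask between -0.13 and 0.13 m) or (contact force between the fingers and plug2 above 0.5 N and z of plug2 in the frame of flask below 0.11 m and x of plug2 in the frame of flask between -0.05 and 0.05 m and y of plug2 in the frame of flask between -0.13 and 0.13 m) or (contact force between the fingers and plug3 above 0.5 N and z of plug3 in the frame of flask below 0.11 m and x of plug3 in the frame of flask between -0.05 and 0.05 m and y of plug3 in the frame of flask between -0.13 and 0.13 m)).
It fails at once if a bystander is moved more than 30 mm (distance of any of cup, brush, tape, squeeze, tin, driver, jar from where it was at the start of the episode above 0.03 m).
Of plug1, plug2, plug3 only 2 to 3 are there at a start; the rules pass over those that are not, and their reading is None.
Of clamp1, clamp2 only 1 to 2 are there at a start; the rules pass over those that are not, and their reading is None.
At some moment in a run one of clamp1, clamp2 may be knocked a few centimetres aside while the robot is not near it.
It also fails if it takes over 210 s, if anything falls off the work surface, if the arm or the gripper's body presses on something with over 40 N, if the wrist force passes 120 N, or if a joint passes its speed limit or range.

## Working session

There is one attempt and no reset: what is moved stays moved. The work goes in short steps, Python scripts to look and compute and a tool call to move; the robot and the scene stay as the last step left them, time stands still between calls to the robot, and variables do not carry over. Pictures are saved under pics/ and viewed, at most 14 in all, crops included, and the job is handed in when it is done.

Besides the shell and the picture viewer there is one more tool, called after "Emit:" as name(argument=value, ...) on one line, values as JSON. jog_arm: Moves the arm, as the interface text tells. Its arguments: {"type":"object","properties":{"turn":{"type":"array"},"translation":{"type":"array"},"grip":{"type":"array"},"force":{"type":"number"}},"required":["turn","translation","grip"]}

```bash
mkdir -p pics; cat > h.py <<'E'
import numpy as np, cv2
from scipy.spatial.transform import Rotation as R
from plant import r, cams, models
def snap(n,f=None):
    im=cams.snapshot(n)
    if f: cv2.imwrite('pics/'+f,cv2.cvtColor(im,cv2.COLOR_RGB2BGR))
    return im
def proj(n,P,c=None):
    c=c or cams.camera_params(n)
    q=R.from_quat(c['orientation']).inv().apply(np.atleast_2d(P)-c['eye'])
    x,y,z=q[:,0],-q[:,1],-q[:,2]
    return np.c_[c['fx']*x/z+c['cx'],c['fy']*y/z+c['cy']]
def ray(n,uv,z,c=None):
    c=c or cams.camera_params(n)
    uv=np.atleast_2d(uv).astype(float)
    d=np.c_[(uv[:,0]-c['cx'])/c['fx'],-(uv[:,1]-c['cy'])/c['fy'],-np.ones(len(uv))]
    d=R.from_quat(c['orientation']).apply(d)
    e=np.array(c['eye']); return e+d*((z-e[2])/d[:,2])[:,None]
def go(P,down_yaw=None,quat=None):
    """shift in current tool axes (measured) and rotvec to the target"""
    s=r.get_state(); A=R.from_quat(s['eef_rot'])
    t=A.inv().apply(np.array(P)-s['tool_pos'])
    B=A
    if down_yaw is not None: B=R.from_euler('z',down_yaw)*R.from_quat([1,0,0,0])
    if quat is not None: B=R.from_quat(quat)
    return np.round(t,4),np.round((A.inv()*B).as_rotvec(),4)
E
python3 - <<'E'
from h import *
np.set_printoptions(precision=3,suppress=True)
s=r.get_state();print(s)
for n in('top','side','wrist'):
    c=cams.camera_params(n);print(n,c);snap(n,f'{n}0.png')
    if n=='wrist':continue
    for k in['flask','case','lid_handle','lid_hinge','rack','rack_seat','hook_grip','hook_tip','plug1','clamp1_mid','cup','brush','tape','squeeze','tin','driver','jar']:
        print(n,k,[(np.round(d['position'],3),round(d['p'],2)) for d in models.place_of(n,k)])
E
```

```text
{'clock': 0.0, 'q': array([ 1.284,  0.69 , -0.195,  1.566,  0.157,  0.903, -0.215]), 'qd': array([ 0.   , -0.002, -0.   ,  0.002,  0.   ,  0.   , -0.   ]), 'joint_torque': array([  0.   , -52.756,  -1.267, -15.343,  -0.053,   0.007,   0.   ]), 'tool_pos': array([ 0.197, -0.593,  0.257]), 'eef_rot': array([ 0.987,  0.16 , -0.   , -0.001]), 'contact_force': array([-0.433,  0.462,  0.517]), 'moment': array([ 0.052,  0.019, -0.032]), 'finger_force': 0.0, 'opening': 0.997672791943954}
top {'fx': 538.4766729596525, 'fy': 538.4766729596525, 'cx': 284.50430489096476, 'cy': 206.90549192371037, 'eye': array([ 0.332, -0.   ,  1.747]), 'orientation': array([-0.049,  0.045,  0.708, -0.703])}
top flask [(array([ 0.548, -0.289,  0.   ]), 0.89)]
top case [(array([ 0.321,  0.379, -0.001]), 0.64), (array([0.55 , 0.295, 0.002]), 0.58)]
top lid_handle [(array([0.449, 0.274, 0.072]), 0.67)]
top lid_hinge [(array([0.633, 0.307, 0.069]), 0.91)]
top rack [(array([ 0.426,  0.034, -0.001]), 0.59), (array([0.43 , 0.031, 0.171]), 0.49)]
top rack_seat [(array([0.431, 0.031, 0.131]), 0.92)]
top hook_grip [(array(
[... 2141 characters left out ...]
0.171]), 0.58)]
side cup [(array([ 0.318, -0.331,  0.   ]), 0.71), (array([0.428, 0.034, 0.172]), 0.64), (array([ 0.429,  0.032, -0.003]), 0.17)]
side brush [(array([0.323, 0.24 , 0.002]), 0.71)]
side tape [(array([ 0.336, -0.13 , -0.003]), 0.9)]
side squeeze [(array([ 0.327,  0.387, -0.   ]), 0.89), (array([ 0.319, -0.332, -0.001]), 0.21)]
side tin [(array([0.551, 0.294, 0.004]), 0.52)]
side driver [(array([ 0.558, -0.51 , -0.003]), 0.46)]
side jar [(array([ 0.364, -0.511, -0.003]), 0.75)]
wrist {'fx': 295.87095023986143, 'fy': 295.87095023986143, 'cx': 283.3530306867256, 'cy': 209.4594194056219, 'eye': array([ 0.272, -0.569,  0.384]), 'orientation': array([-0.123,  0.088, -0.579,  0.801])}
```

View pics/top0.png

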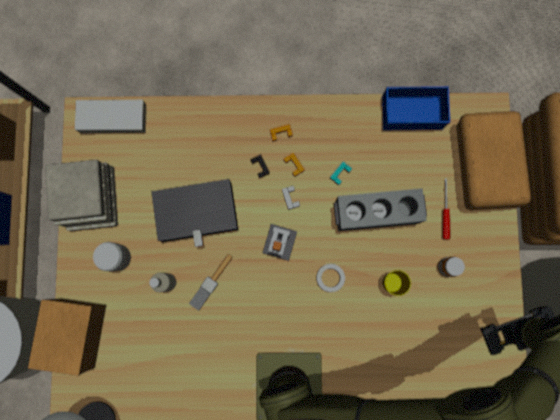

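View pics/side0.png

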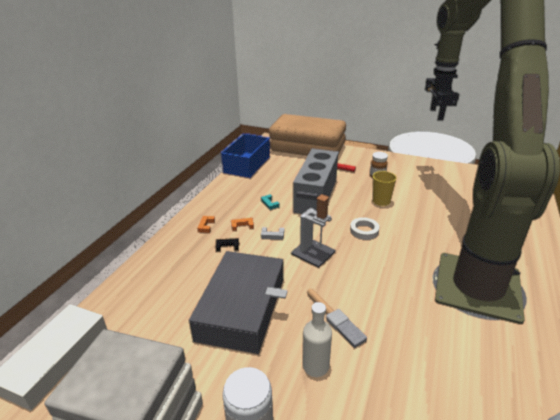

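The top view shows these silver or clamp-shaped candidates:
- silver clamp (291,198)
- black (260,166)
- orange (281,132) and (294,165)
- turquoise (341,173)

Only the silver one is meant. Plugs show in bores (355,211) and (381,209), and the third bore at (408,206) looks empty. The case is at (195,210), the rack at (281,242). I'll check these in a close crop.

```bash
python3 - <<'E'
from h import *
np.set_printoptions(precision=3,suppress=True)
im=cv2.imread('pics/top0.png')
cr=im[145:275,255:435];cv2.imwrite('pics/c1.png',cv2.resize(cr,None,fx=4.4,fy=4.4,interpolation=cv2.INTER_CUBIC))
snap('top')
for k,z in(('flask',.12),('case',.07),('rack',.0),('clamp1_mid',.02),('hook_grip',.2)):
    for d in models.masks_of('top',k)[:2]:
        m=d['pixels'].astype(np.uint8)
        b=cv2.boxPoints(cv2.minAreaRect(np.argwhere(m)[:,::-1].astype(np.float32)))
        P=ray('top',b,z)[:,:2]; e=P[1]-P[0]; e2=P[2]-P[1]
        print(k,round(d['p'],2),m.sum(),P.mean(0),np.linalg.norm(e),np.linalg.norm(e2),'yaws',np.arctan2(e[1],e[0]),np.arctan2(e2[1],e2[0]))
E
```

```text
flask 0.66 2946 [ 0.542 -0.283] 0.2850639610019673 0.11277471604597517 yaws -1.4877860510955423 -3.0943749290565226
case 0.74 4467 [0.533 0.287] 0.26197701332895595 0.20234385066987506 yaws -1.4145337138923482 -2.9769770408542673
rack 0.72 761 [0.452 0.024] 0.10270359458709363 0.09335813083322027 yaws -0.2948248306039482 -1.8716736700865912
rack 0.28 159 [ 0.549 -0.219] 0.042527819001218624 0.042820572513448854 yaws -1.579376886894373 3.1151260835137293
clamp1_mid 0.73 168 [ 0.676 -0.177] 0.07057489610117765 0.038538283758453105 yaws -0.7012917023171781 -2.29051272001371
clamp1_mid 0.65 200 [0.7   0.088] 0.04110933971622337 0.07305411994486577 yaws -1.1058270511486112 -2.6899937017879982
hook_grip 0.73 159 [ 0.529 -0.268] 0.037955040587148665 0.04055779708072302 yaws -0.029416540599904627 -1.5793959977333152
hook_grip 0.66 130 [0.426 0.03 ] 0.03163750064598459 0.03443057987184451 yaws -1.5790454970013514 3.134322522291493
```

View pics/c1.png

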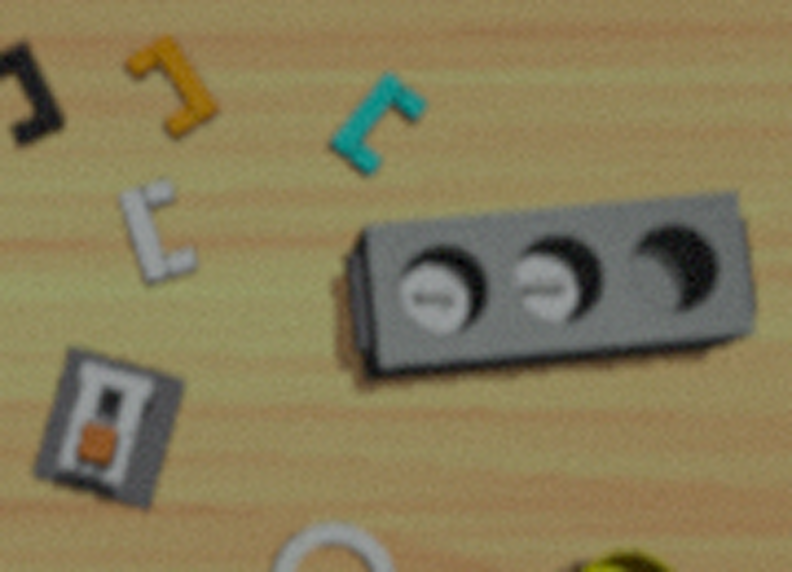

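The crop shows the following:
- The silver clamp's spine is near (145,235), with its legs pointing right.
- Plugs are in the bores at (435,295) and (548,285), with bars roughly horizontal, along world y.
- The third bore (680,265) is empty.
- The rack handle is at (97,440), with the post towards the upper right (yaw ≈ -0.3).

I'll do the lid first.

```bash
python3 - <<'E'
from h import *
for P in([0.52,-0.1,0.36],[0.449,0.279,0.25],[0.449,0.279,0.0725]):print(go(P,0.152))
E
```

```text
(array([ 0.4619, -0.3661, -0.1023]), array([1.000e-04, 0.000e+00, 1.688e-01]))
(array([ 0.514 , -0.7482,  0.0077]), array([1.000e-04, 0.000e+00, 1.688e-01]))
(array([ 0.5141, -0.7482,  0.1852]), array([1.000e-04, 0.000e+00, 1.688e-01]))
```

Emit:
jog_arm(turn=[[0, 0, 0.169], [0, 0, 0.169], [0, 0, 0.169], [0, 0, 0.169], [0, 0, 0.169], [0, 0, 0.169], [0, 0, 0.169], [0, 0, 0.169], [0, 0, 0.169], [0, 0, 0.169], [0, 0, 0.169], [0, 0, 0.169], [0, 0, 0.169], [0, 0, 0.169], [0, 0, 0.169], [0, 0, 0.169], [0, 0, 0.169], [0, 0, 0.169], [0, 0, 0.169], [0, 0, 0.169]], translation=[[0.462, -0.366, -0.1], [0.462, -0.366, -0.1], [0.462, -0.366, -0.1], [0.462, -0.366, -0.1], [0.462, -0.366, -0.1], [0.462, -0.366, -0.1], [0.462, -0.366, -0.1], [0.462, -0.366, -0.1], [0.462, -0.366, -0.1], [0.462, -0.366, -0.1], [0.514, -0.748, 0.008], [0.514, -0.748, 0.008], [0.514, -0.748, 0.008], [0.514, -0.748, 0.008], [0.514, -0.748, 0.008], [0.514, -0.748, 0.008], [0.514, -0.748, 0.008], [0.514, -0.748, 0.008], [0.514, -0.748, 0.008], [0.514, -0.748, 0.008]], grip=[0, 0, 0, 0, 0, 0, 0, 0, 0, 0, 0, 0, 0, 0, 0, 0, 0, 0, 0, 0])

```text
clock: 4.65
tool_pos: [0.4499, 0.2768, 0.2502]
eef_rot: [0.997, 0.074, 0.0, 0.0]
contact_force: [0.7, -0.2, -0.1]
opening: 1.0
finger_force: 0.0
```

```bash
python3 - <<'E'
from h import *
np.set_printoptions(precision=3,suppress=True)
s=r.get_state();print(s['q'],s['tool_pos'],s['eef_rot'])
c=cams.camera_params('wrist');snap('wrist','w1.png')
for k in('lid_handle','lid_hinge','case'):
    print(k,[(np.round(d['position'],3),round(d['p'],2)) for d in models.place_of('wrist',k)])
print(go([0.449,0.279,0.0725],0.152))
print(proj('wrist',[[0.449,0.279,0.0725]],c))
E
```

```text
[-0.542  0.572 -0.156  1.867  0.131  0.712 -2.195] [0.45  0.277 0.25 ] [0.997 0.074 0.    0.   ]
lid_handle [(array([0.451, 0.279, 0.074]), 0.97)]
lid_hinge []
case [(array([ 0.552,  0.291, -0.003]), 0.88)]
(array([-0.   , -0.001,  0.177]), array([ 0.   , -0.001, -0.002]))
[[280.719 195.437]]
```

View pics/w1.png

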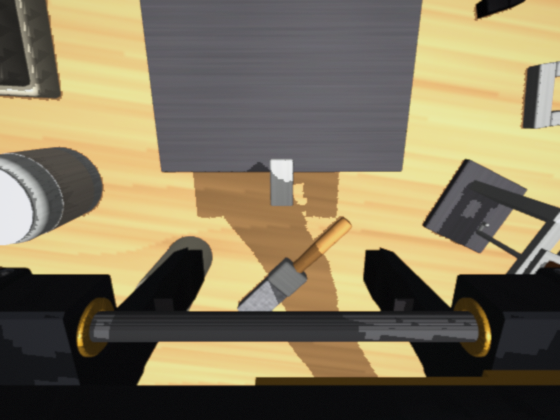

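The tab spans rows 160–207 at column 281. My aim projects to (281,195) and the edges are aligned. I'll descend and pinch it.

Emit:
jog_arm(turn=[[0, 0, 0], [0, 0, 0], [0, 0, 0], [0, 0, 0], [0, 0, 0], [0, 0, 0], [0, 0, 0], [0, 0, 0], [0, 0, 0], [0, 0, 0], [0, 0, 0]], translation=[[0, -0.001, 0.06], [0, -0.001, 0.12], [0, -0.001, 0.16], [0, -0.001, 0.177], [0, -0.001, 0.177], [0, -0.001, 0.177], [0, -0.001, 0.177], [0, -0.001, 0.177], [0, -0.001, 0.177], [0, -0.001, 0.177], [0, -0.001, 0.177]], grip=[0, 0, 0, 0, 0.5, 1, 1, 1, 1, 1, 1], force=12)

```text
clock: 6.22
tool_pos: [0.449, 0.2788, 0.0727]
eef_rot: [0.997, 0.076, -0.0, 0.001]
contact_force: [-0.6, -3.0, 2.6]
opening: 0.272
finger_force: 12.0
```

```bash
python3 - <<'E'
from h import *
s=r.get_state();p=np.array(s['tool_pos']);A=R.from_quat(s['eef_rot']);print(p,s['opening'],s['q'])
H=np.array([0.633,0.307,0.0685]);yw=.152;ux=np.array([np.cos(yw),np.sin(yw),0])
d=(p-H)@ux;h=p[2]-H[2];rad=np.hypot(d,h);a0=np.arctan2(h,-d);print(rad,a0)
for a in np.arange(.1,1.85,.1):
    w=p+ux*(-rad*np.cos(a0+a)-d)+np.array([0,0,rad*np.sin(a0+a)-h])
    print(round(a,1),np.round(A.inv().apply(w-p),3).tolist())
E
```

```text
[0.44898022 0.27881389 0.07270764] 0.27232148299782827 [-0.59761376  0.86750483 -0.07676446  1.98648811  0.20591614  0.29599369
 -2.26417459]
0.18621342213009956 0.02259770909274402
0.1 [0.001, 0.0, -0.019]
0.2 [0.005, 0.0, -0.037]
0.3 [0.01, 0.0, -0.055]
0.4 [0.016, 0.0, -0.072]
0.5 [0.025, 0.0, -0.089]
0.6 [0.035, 0.0, -0.104]
0.7 [0.046, 0.0, -0.119]
0.8 [0.059, 0.0, -0.132]
0.9 [0.074, 0.0, -0.144]
1.0 [0.089, 0.0, -0.155]
1.1 [0.105, 0.0, -0.164]
1.2 [0.123, 0.0, -0.171]
1.3 [0.14, 0.0, -0.176]
1.4 [0.159, 0.0, -0.18]
1.5 [0.177, 0.0, -0.182]
1.6 [0.196, 0.0, -0.182]
1.7 [0.214, 0.0, -0.18]
1.8 [0.232, 0.0, -0.176]
```

Emit:
jog_arm(turn=[[0, 0, 0], [0, 0, 0], [0, 0, 0], [0, 0, 0], [0, 0, 0], [0, 0, 0], [0, 0, 0], [0, 0, 0], [0, 0, 0], [0, 0, 0], [0, 0, 0], [0, 0, 0], [0, 0, 0], [0, 0, 0], [0, 0, 0], [0, 0, 0], [0, 0, 0], [0, 0, 0], [0, 0, 0]], translation=[[0.001, 0, -0.019], [0.005, 0, -0.037], [0.01, 0, -0.055], [0.016, 0, -0.072], [0.025, 0, -0.089], [0.035, 0, -0.104], [0.046, 0, -0.119], [0.059, 0, -0.132], [0.074, 0, -0.144], [0.089, 0, -0.155], [0.105, 0, -0.164], [0.123, 0, -0.171], [0.14, 0, -0.176], [0.159, 0, -0.18], [0.177, 0, -0.182], [0.196, 0, -0.182], [0.214, 0, -0.18], [0.227, 0, -0.177], [0.227, 0, -0.177]], grip=[1, 1, 1, 1, 1, 1, 1, 1, 1, 1, 1, 1, 1, 1, 1, 1, 1, 1, 1])

```text
clock: 8.6
tool_pos: [0.6705, 0.3123, 0.2471]
eef_rot: [0.997, 0.076, -0.005, 0.002]
contact_force: [-4.6, -3.4, -2.3]
opening: 0.27
finger_force: 12.0
```

Emit:
jog_arm(turn=[[0, 0, 0], [0, 0, 0], [0, 0, 0], [0, 0, 0], [0, 0, 0], [0, 0, 0.452], [0, 0, 0.452], [0, 0, 0.452], [0, 0, 0.452], [0, 0, 0.452], [0, 0, 0.452], [0, 0, 0.452], [0, 0, 0.452], [0, 0, 0.452], [0, 0, 0.452]], translation=[[0, 0, 0], [0, 0, 0], [0.002, 0, 0], [0, 0, -0.06], [0, 0, -0.113], [-0.298, 0.23, -0.113], [-0.298, 0.23, -0.113], [-0.298, 0.23, -0.113], [-0.298, 0.23, -0.113], [-0.298, 0.23, -0.113], [-0.298, 0.23, -0.113], [-0.298, 0.23, -0.113], [-0.298, 0.23, -0.113], [-0.298, 0.23, -0.113], [-0.298, 0.23, -0.113]], grip=[0.5, 0.5, 0, 0, 0, 0, 0, 0, 0, 0, 0, 0, 0, 0, 0])

```text
clock: 10.48
tool_pos: [0.4143, 0.0427, 0.3626]
eef_rot: [0.989, -0.149, 0.0, -0.0]
contact_force: [0.1, 0.6, -0.9]
opening: 0.996
finger_force: 0.0
```

```bash
cat >> h.py <<'E'
np.set_printoptions(precision=3,suppress=True)
def st():
    s=r.get_state();A=R.from_quat(s['eef_rot']).as_matrix()
    print('t',round(s['clock'],2),'p',s['tool_pos'],'yaw',round(float(np.arctan2(A[1,0],A[0,0])),3),'q',s['q'],'open',round(s['opening'],3),'F',s['contact_force'])
def rect(n,k,z,i=5):
    for d in models.masks_of(n,k)[:i]:
        m=d['pixels'].astype(np.uint8);u=np.argwhere(m)[:,::-1].astype(np.float32)
        b=cv2.boxPoints(cv2.minAreaRect(u));P=ray(n,b,z)[:,:2];e=P[1]-P[0];f=P[2]-P[1]
        print(k,round(d['p'],2),m.sum(),'px',u.mean(0),'ctr',P.mean(0),'sizes',np.linalg.norm(e),np.linalg.norm(f),'yaws',np.arctan2(e[1],e[0]),np.arctan2(f[1],f[0]))
def place(n,*ks):
    for k in ks: print(n,k,[(np.round(d['position'],3),round(d['p'],2)) for d in models.place_of(n,k)])
E
python3 - <<'E'
from h import *
st()
snap('side');place('side','lid_handle','hook_grip','clamp1_mid')
snap('wrist','w2.png');place('wrist','hook_grip','rack_seat','rack','clamp1_mid')
rect('wrist','hook_grip',.203,2);rect('wrist','rack',0.002,2)
E
```

```text
t 10.47 p [0.414 0.043 0.363] yaw -0.298 q [-0.152  0.268 -0.081  1.995  0.027  0.879 -2.117] open 0.996 F [ 0.054  0.609 -0.928]
side lid_handle [(array([0.676, 0.318, 0.25 ]), 0.85)]
side hook_grip [(array([0.428, 0.032, 0.174]), 0.89)]
side clamp1_mid [(array([ 0.71 , -0.034,  0.011]), 0.77), (array([ 0.682, -0.169,  0.013]), 0.67), (array([ 0.594, -0.003,  0.011]), 0.63)]
wrist hook_grip [(array([0.426, 0.025, 0.173]), 0.79)]
wrist rack_seat [(array([0.43 , 0.033, 0.135]), 0.63)]
wrist rack [(array([ 0.428,  0.031, -0.001]), 0.59)]
wrist clamp1_mid [(array([ 0.594, -0.001,  0.008]), 0.74)]
hook_grip 0.72 1127 px [288.781 172.236] ctr [0.438 0.029] sizes 0.02893761923567307 0.04121583754489227 yaws -1.8268716259970814 2.9065322293341307
```

View pics/w2.png

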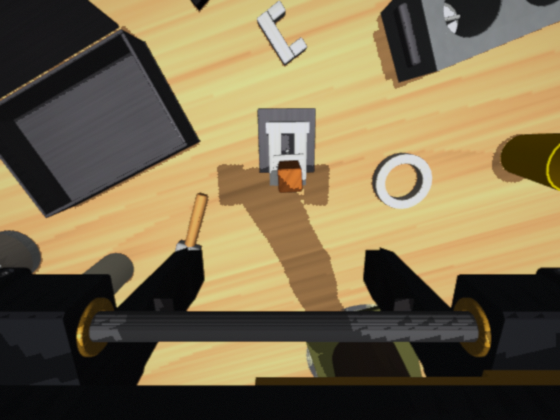

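The handle shows at (289,175) in line with the rack, and the lid is open (tab at z 0.25). I'll grasp the hook.

```bash
python3 - <<'E'
from h import *
print(go([0.428,0.0315,0.172],-0.298))
E
```

```text
(array([0.017, 0.005, 0.191]), array([ 0.   , -0.   , -0.002]))
```

Emit:
jog_arm(turn=[[0, 0, 0], [0, 0, 0], [0, 0, 0], [0, 0, 0], [0, 0, 0], [0, 0, 0], [0, 0, 0], [0, 0, 0], [0, 0, 0], [0, 0, 0], [0, 0, 0], [0, 0, 0], [0, 0, 0]], translation=[[0.017, 0.005, 0.04], [0.017, 0.005, 0.09], [0.017, 0.005, 0.14], [0.017, 0.005, 0.18], [0.017, 0.005, 0.191], [0.017, 0.005, 0.191], [0.017, 0.005, 0.191], [0.017, 0.005, 0.191], [0.017, 0.005, 0.191], [0.017, 0.005, 0.191], [0.017, 0.005, 0.191], [0.017, 0.005, 0.191], [0.017, 0.005, 0.191]], grip=[0, 0, 0, 0, 0, 0.5, 0.6, 1, 1, 1, 1, 1, 1], force=35)

```text
clock: 12.65
tool_pos: [0.4281, 0.0318, 0.1717]
eef_rot: [0.989, -0.15, -0.0, 0.0]
contact_force: [-0.1, 0.2, 1.5]
opening: 0.273
finger_force: 34.6
```

Emit:
jog_arm(turn=[[0, 0, 0], [0, 0, 0], [0, 0, 0], [0, 0, 0], [0, 0, 0], [0, 0, 0], [0, 0, 0]], translation=[[0, 0, -0.005], [0, 0, -0.006], [-0.012, 0, -0.006], [-0.024, 0, -0.006], [-0.038, 0, -0.006], [-0.038, 0, -0.006], [-0.038, 0, -0.006]], grip=[1, 1, 1, 1, 1, 1, 1])

```text
clock: 13.52
tool_pos: [0.3923, 0.0433, 0.1777]
eef_rot: [0.989, -0.149, 0.0, -0.0]
contact_force: [0.3, -0.7, -1.4]
opening: 0.267
finger_force: 34.6
```

```bash
python3 - <<'E'
from h import *
st()
snap('side','s2.png');place('side','hook_grip','hook_tip','rack_seat')
im=cv2.imread('pics/s2.png');cv2.imwrite('pics/s2c.png',cv2.resize(im[170:300,230:420],None,fx=4,fy=4,interpolation=cv2.INTER_CUBIC))
E
```

```text
t 13.53 p [0.392 0.043 0.178] yaw -0.3 q [-0.205  0.576 -0.033  2.316  0.074  0.249 -2.176] open 0.267 F [ 0.251 -0.679 -1.386]
side hook_grip [(array([0.389, 0.046, 0.177]), 0.64)]
side hook_tip [(array([0.4  , 0.041, 0.048]), 0.72)]
side rack_seat [(array([0.427, 0.032, 0.135]), 0.96)]
```

View pics/s2c.png

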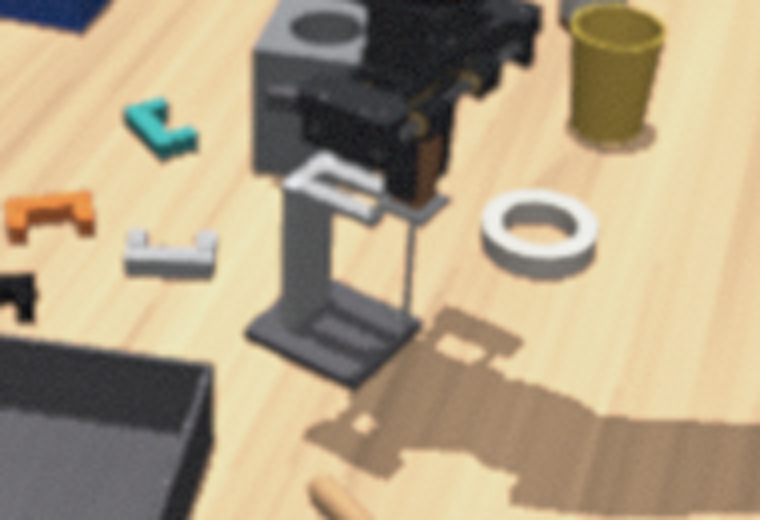

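The hook is free of the fork: the rod at (408,260) is clear of the prong ends at (380,210). I'll lift and look into the bores.

Emit:
jog_arm(turn=[[0, 0, 0], [0, 0, 0], [0, 0, 0], [0, 0, -0.37], [0, 0, -0.37], [0, 0, -0.37], [0, 0, -0.37], [0, 0, -0.37], [0, 0, -0.37], [0, 0, -0.37], [0, 0, -0.37], [0, 0, -0.37]], translation=[[0, 0, -0.04], [0, 0, -0.1], [0, 0, -0.162], [0.156, 0.258, -0.162], [0.156, 0.258, -0.162], [0.156, 0.258, -0.162], [0.156, 0.258, -0.162], [0.156, 0.258, -0.162], [0.156, 0.258, -0.162], [0.156, 0.258, -0.162], [0.156, 0.258, -0.162], [0.156, 0.258, -0.162]], grip=[1, 1, 1, 1, 1, 1, 1, 1, 1, 1, 1, 1])

```text
clock: 15.22
tool_pos: [0.4647, -0.2477, 0.3399]
eef_rot: [0.999, 0.036, 0.0, -0.0]
contact_force: [0.6, -1.0, -1.1]
opening: 0.27
finger_force: 34.6
```

```bash
python3 - <<'E'
from h import *
st()
c=cams.camera_params('wrist');print(c['eye'])
snap('wrist','w3.png');place('wrist','plug1','flask','hook_tip')
for d in models.masks_of('wrist','plug1'): print(d['p'],d['pixels'].sum(),np.argwhere(d['pixels']).mean(0)[::-1])
rect('wrist','flask',.12,1)
im=cv2.imread('pics/w3.png');cv2.imwrite('pics/w3c.png',cv2.resize(im[40:240,150:450],None,fx=2.6,fy=2.6,interpolation=cv2.INTER_CUBIC))
E
```

```text
t 15.22 p [ 0.465 -0.248  0.34 ] yaw 0.073 q [ 0.452  0.456 -0.077  1.752  0.042  0.935 -1.14 ] open 0.27 F [ 0.566 -1.044 -1.062]
[ 0.543 -0.242  0.466]
wrist plug1 [(array([ 0.545, -0.291,  0.016]), 0.9), (array([ 0.543, -0.209,  0.018]), 0.86)]
wrist flask [(array([ 0.547, -0.292, -0.   ]), 0.82), (array([ 0.592, -0.   ,  0.01 ]), 0.31), (array([ 0.316, -0.336,  0.   ]), 0.24)]
wrist hook_tip [(array([ 0.472, -0.245,  0.213]), 0.7)]
0.87 1150 [259.683 117.077]
0.66 1155 [317.553 116.742]
flask 0.59 19419 px [328.913 115.085] ctr [ 0.546 -0.292] sizes 0.26066668031255663 0.10180708122555018 yaws -1.487682389741955 -2.891646557701411
```

View pics/w3c.png

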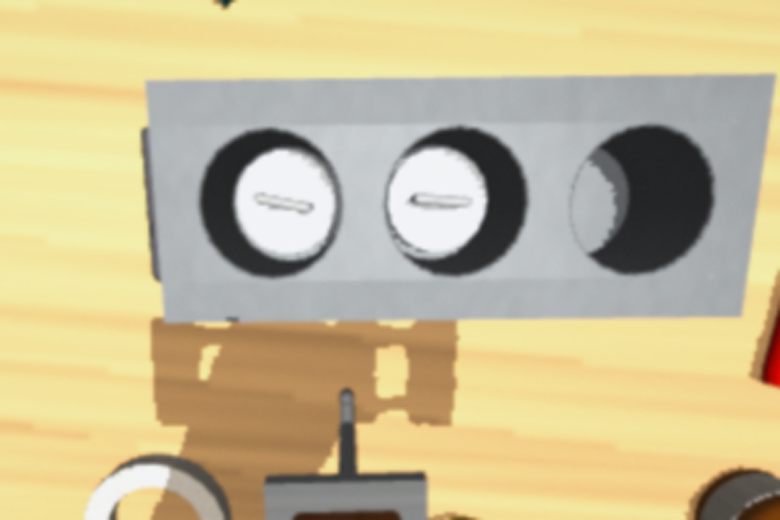

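Bars: plug A runs from crop (256,198) to (312,208), plug B from (412,199) to (470,202). The hook tip is at (346,393), pointing +x as wanted.

```bash
python3 - <<'E'
from h import *
u=lambda *p:np.array(p)/2.6+[150,40]
for n,a in(('A',u((256,198),(312,208))),('B',u((412,199),(470,202)))):
    P=ray('wrist',a,.0695)[:,:2];d=P[0]-P[1];yw=np.arctan2(d[1],d[0])-np.pi/2
    c=P.mean(0);print(n,P,c,np.linalg.norm(d),'yaw',yw)
    x=np.array([np.cos(yw),np.sin(yw)])
    for off in(-.026,-.006):
        t=c+x*off;print(off,t)
print('tip proj crop',(proj('wrist',[[.465+.012,-.2475,.213]])-[150,40])*2.6)
E
```

```text
A [[ 0.541 -0.199]
 [ 0.538 -0.227]] [ 0.54  -0.213] 0.027877468298468055 yaw -0.10005705882910476
-0.026 [ 0.514 -0.211]
-0.006 [ 0.534 -0.213]
B [[ 0.546 -0.276]
 [ 0.547 -0.305]] [ 0.546 -0.29 ] 0.028646355280273185 yaw 0.020399144210341058
-0.026 [ 0.52  -0.291]
-0.006 [ 0.54 -0.29]
tip proj crop [[343.706 404.669]]
```

```bash
python3 - <<'E'
from h import *
print(go([.519,-.210,.30],-.10),go([.519,-.210,.20],-.10))
E
```

```text
(array([ 0.057, -0.035,  0.04 ]), array([ 0.  , -0.  ,  0.17])) (array([ 0.057, -0.035,  0.14 ]), array([ 0.  , -0.  ,  0.17]))
```

Emit:
jog_arm(turn=[[0, 0, 0.173], [0, 0, 0.173], [0, 0, 0.173], [0, 0, 0.173], [0, 0, 0.173], [0, 0, 0.173], [0, 0, 0.173], [0, 0, 0.173], [0, 0, 0.173], [0, 0, 0.173]], translation=[[0.057, -0.035, 0], [0.057, -0.035, 0], [0.057, -0.035, 0], [0.057, -0.035, 0.03], [0.057, -0.035, 0.07], [0.057, -0.035, 0.11], [0.057, -0.035, 0.135], [0.057, -0.035, 0.154], [0.057, -0.035, 0.154], [0.057, -0.035, 0.154]], grip=[1, 1, 1, 1, 1, 1, 1, 1, 1, 1])

```text
clock: 16.77
tool_pos: [0.519, -0.2116, 0.1866]
eef_rot: [0.999, -0.052, 0.001, 0.0]
contact_force: [0.8, -0.9, -1.3]
opening: 0.268
finger_force: 34.6
```

```bash
python3 - <<'E'
from h import *
st()
snap('wrist','w4.png');place('wrist','plug1')
im=cv2.imread('pics/w4.png');cv2.imwrite('pics/w4c.png',cv2.resize(im[60:260,150:450],None,fx=2.6,fy=2.6,interpolation=cv2.INTER_CUBIC))
E
```

```text
t 16.77 p [ 0.519 -0.212  0.187] yaw -0.104 q [ 0.322  0.7   -0.029  1.839  0.034  0.603 -1.403] open 0.268 F [ 0.782 -0.909 -1.33 ]
wrist plug1 [(array([ 0.545, -0.291,  0.018]), 0.9), (array([ 0.54 , -0.208,  0.015]), 0.76)]
```

View pics/w4c.png

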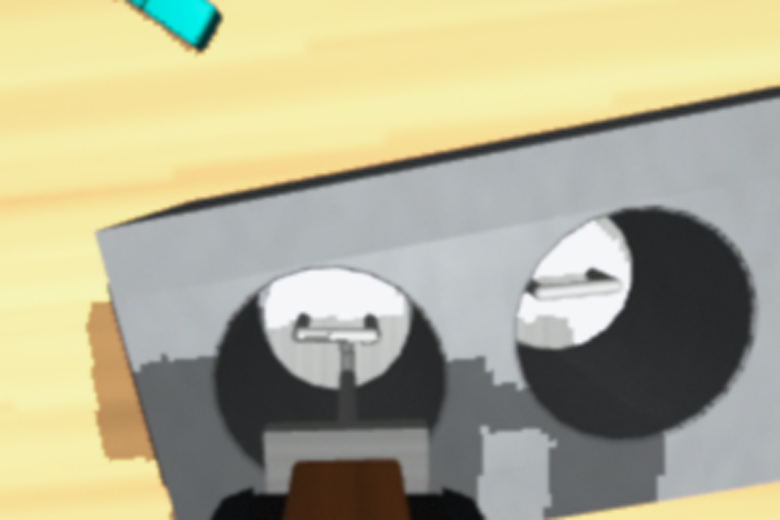

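The hook end (347,345) sits just before the bar (297–380, 334), about 2.5 mm to the right of its centre. I'll shift slightly, slide under and lift.

Emit:
jog_arm(turn=[[0, 0, 0], [0, 0, 0], [0, 0, 0], [0, 0, 0], [0, 0, 0], [0, 0, 0], [0, 0, 0], [0, 0, 0]], translation=[[0, -0.002, 0], [0.006, -0.002, 0], [0.012, -0.002, 0], [0.018, -0.002, 0], [0.018, -0.002, -0.006], [0.018, -0.002, -0.014], [0.018, -0.002, -0.022], [0.018, -0.002, -0.022]], grip=[1, 1, 1, 1, 1, 1, 1, 1])

```text
clock: 17.88
tool_pos: [0.5375, -0.2106, 0.2086]
eef_rot: [0.999, -0.052, 0.001, 0.0]
contact_force: [0.4, 0.1, -3.2]
opening: 0.27
finger_force: 34.6
```

```bash
python3 - <<'E'
from h import *
st()
snap('wrist','w5.png');place('wrist','plug1')
im=cv2.imread('pics/w5.png');cv2.imwrite('pics/w5c.png',cv2.resize(im[60:260,150:450],None,fx=2.6,fy=2.6,interpolation=cv2.INTER_CUBIC))
E
```

```text
t 17.88 p [ 0.538 -0.211  0.209] yaw -0.103 q [ 0.31   0.686 -0.028  1.77   0.028  0.684 -1.408] open 0.27 F [ 0.394  0.105 -3.155]
wrist plug1 [(array([ 0.548, -0.29 ,  0.015]), 0.88), (array([ 0.54 , -0.208,  0.028]), 0.57)]
```

View pics/w5c.png

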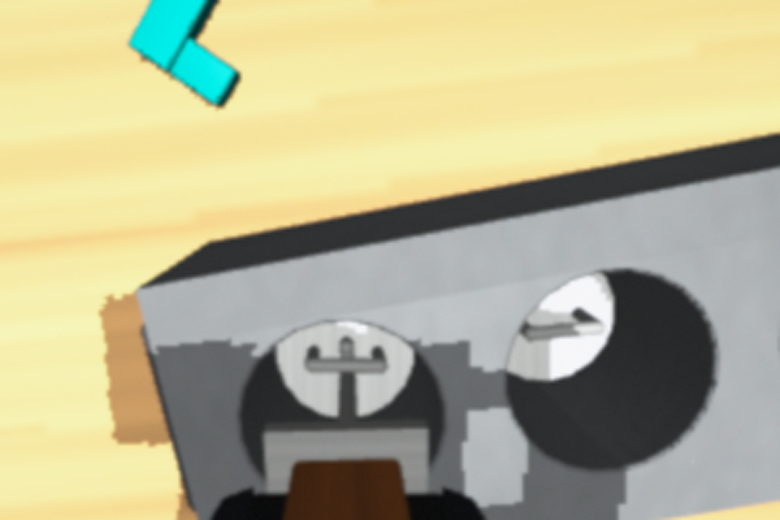

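Hooked: the lip shows beyond the bar at (346,345) and the load has risen by 2 N. Lifting out.

Emit:
jog_arm(turn=[[0, 0, 0], [0, 0, 0], [0, 0, 0], [0, 0, 0], [0, 0, 0], [0, 0, 0], [0, 0, 0], [0, 0, 0]], translation=[[0, 0, -0.01], [0.002, 0, -0.03], [0.003, 0, -0.05], [0.003, 0, -0.07], [0.003, 0, -0.09], [0.003, 0, -0.11], [0.003, 0, -0.13], [0.003, 0, -0.135]], grip=[1, 1, 1, 1, 1, 1, 1, 1])

```text
clock: 18.98
tool_pos: [0.5407, -0.211, 0.3443]
eef_rot: [0.999, -0.052, 0.001, 0.0]
contact_force: [0.7, 0.0, -4.1]
opening: 0.276
finger_force: 34.6
```

```bash
python3 - <<'E'
from h import *
st()
print(go([.5137,.359,.34],.152))
snap('side','s3.png');place('side','plug1')
im=cv2.imread('pics/s3.png');cv2.imwrite('pics/s3c.png',cv2.resize(im[100:250,260:400],None,fx=3.5,fy=3.5,interpolation=cv2.INTER_CUBIC))
E
```

```text
t 18.98 p [ 0.541 -0.211  0.344] yaw -0.103 q [ 0.307  0.53  -0.025  1.596  0.015  1.014 -1.396] open 0.276 F [ 0.738  0.029 -4.05 ]
(array([-0.086, -0.564,  0.004]), array([ 0.001, -0.003, -0.255]))
side plug1 [(array([ 0.55 , -0.209,  0.162]), 0.68), (array([0.677, 0.318, 0.245]), 0.54), (array([ 0.365, -0.515,  0.002]), 0.3)]
```

View pics/s3c.png

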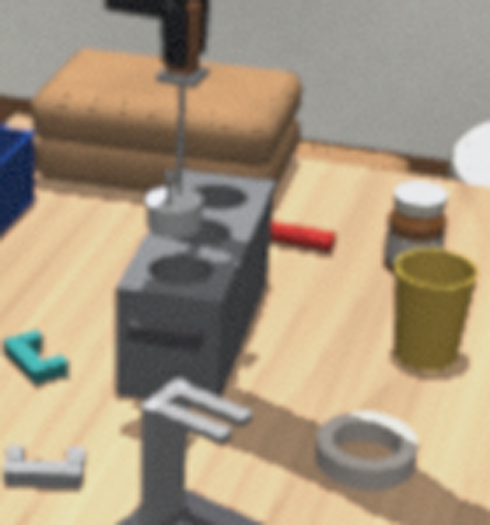

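The plug at (175,210) hangs upright above the flask. Carrying it to the case gently.

Emit:
jog_arm(turn=[[0, 0, 0], [0, 0, -0.01], [0, 0, -0.03], [0, 0, -0.04], [0, 0, -0.06], [0, 0, -0.08], [0, 0, -0.1], [0, 0, -0.12], [0, 0, -0.13], [0, 0, -0.15], [0, 0, -0.17], [0, 0, -0.19], [0, 0, -0.2], [0, 0, -0.22], [0, 0, -0.23], [0, 0, -0.24], [0, 0, -0.25], [0, 0, -0.255], [0, 0, -0.255], [0, 0, -0.255]], translation=[[-0.002, -0.01, 0], [-0.005, -0.03, 0], [-0.009, -0.06, 0], [-0.014, -0.095, 0], [-0.02, -0.135, 0], [-0.027, -0.175, 0], [-0.033, -0.215, 0], [-0.039, -0.255, 0], [-0.045, -0.295, 0], [-0.051, -0.335, 0], [-0.057, -0.375, 0], [-0.063, -0.415, 0], [-0.069, -0.45, 0], [-0.074, -0.485, 0], [-0.079, -0.515, 0], [-0.082, -0.54, 0], [-0.085, -0.556, 0], [-0.086, -0.564, 0], [-0.086, -0.564, 0], [-0.086, -0.564, 0]], grip=[1, 1, 1, 1, 1, 1, 1, 1, 1, 1, 1, 1, 1, 1, 1, 1, 1, 1, 1, 1])

```text
clock: 21.58
tool_pos: [0.5131, 0.3577, 0.3427]
eef_rot: [0.997, 0.075, 0.0, 0.001]
contact_force: [0.5, -0.1, -3.6]
opening: 0.268
finger_force: 34.6
```

```bash
python3 - <<'E'
from h import *
st()
snap('side');place('side','plug1','case')
snap('wrist');place('wrist','plug1','case')
E
```

```text
t 21.57 p [0.513 0.358 0.343] yaw 0.15 q [-0.622  0.604 -0.112  1.452  0.073  1.091 -2.168] open 0.268 F [ 0.498 -0.123 -3.576]
side plug1 [(array([0.519, 0.362, 0.161]), 0.74)]
side case [(array([0.549, 0.289, 0.003]), 0.8)]
wrist plug1 [(array([0.519, 0.36 , 0.162]), 0.77)]
wrist case [(array([ 0.55 ,  0.293, -0.001]), 0.97)]
```

Emit:
jog_arm(turn=[[0, 0, 0], [0, 0, 0], [0, 0, 0], [0, 0, 0], [0, 0, 0], [0, 0, 0], [0, 0, 0], [0, 0, 0], [0, 0, 0], [0, 0, 0], [0, 0, 0], [0, 0, 0], [0, 0, 0], [0, 0, 0], [0, 0, 0]], translation=[[0, 0, 0.012], [0, 0, 0.035], [0, 0, 0.06], [0, 0, 0.085], [0, 0, 0.11], [0, 0, 0.13], [0, 0, 0.143], [0, 0, 0.15], [0, 0, 0.155], [0, 0, 0.155], [0, 0, 0.158], [0, 0, 0.162], [0, 0, 0.166], [0, 0, 0.166], [0, 0, 0.166]], grip=[1, 1, 1, 1, 1, 1, 1, 1, 1, 1, 1, 1, 1, 1, 1])

```text
clock: 23.75
tool_pos: [0.5129, 0.359, 0.1766]
eef_rot: [0.997, 0.076, 0.0, 0.0]
contact_force: [-0.2, 0.3, -1.9]
opening: 0.269
finger_force: 34.6
```

Emit:
jog_arm(turn=[[0, 0, 0], [0, 0, 0], [0, 0, 0], [0, 0, 0], [0, 0, 0], [0, 0, 0], [0, 0, 0], [0, 0, 0]], translation=[[-0.005, 0, 0], [-0.011, 0, 0], [-0.017, 0, 0], [-0.023, 0, 0], [-0.023, 0, 0], [-0.023, 0, -0.02], [-0.023, 0, -0.06], [-0.023, 0, -0.12]], grip=[1, 1, 1, 1, 1, 1, 1, 1])

```text
clock: 24.75
tool_pos: [0.4893, 0.3548, 0.2965]
eef_rot: [0.997, 0.076, -0.002, 0.001]
contact_force: [1.3, 1.3, -1.8]
opening: 0.27
finger_force: 34.6
```

```bash
python3 - <<'E'
from h import *
st()
snap('side');place('side','plug1')
snap('wrist','w6.png');place('wrist','plug1','case','lid_handle','clamp1_mid')
c=np.array([.546,-.290]);yw=.02;t=c-.022*np.array([np.cos(yw),np.sin(yw)])
print(t,go([*t,.34],yw))
E
```

```text
t 24.75 p [0.489 0.355 0.296] yaw 0.152 q [-0.64   0.617 -0.112  1.582  0.08   0.951 -2.197] open 0.27 F [ 1.339  1.333 -1.83 ]
side plug1 [(array([0.522, 0.362, 0.005]), 0.71)]
wrist plug1 [(array([0.518, 0.359, 0.008]), 0.89)]
wrist case [(array([0.552, 0.293, 0.   ]), 0.79)]
wrist lid_handle []
wrist clamp1_mid [(array([ 0.593, -0.002,  0.009]), 0.74), (array([0.705, 0.076, 0.009]), 0.64)]
[ 0.524 -0.29 ] (array([-0.063,  0.643, -0.043]), array([0.002, 0.003, 0.132]))
```

View pics/w6.png

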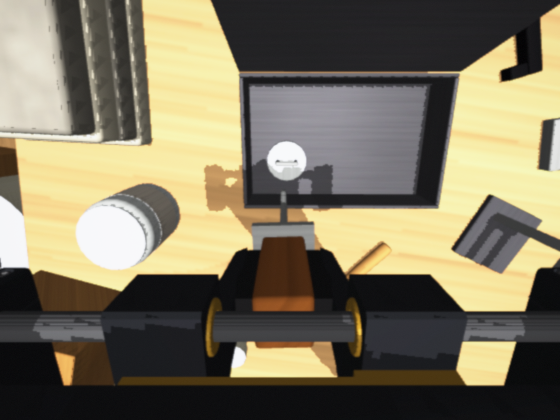

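The plug stands upright in the case at (286,160). Going to the second one.

Emit:
jog_arm(turn=[[0, 0, 0], [0, 0, 0.132], [0, 0, 0.132], [0, 0, 0.132], [0, 0, 0.132], [0, 0, 0.132], [0, 0, 0.132], [0, 0, 0.132], [0, 0, 0.132], [0, 0, 0.132], [0, 0, 0.132], [0, 0, 0.132], [0, 0, 0.132], [0, 0, 0.132], [0, 0, 0.132], [0, 0, 0.132]], translation=[[0, 0, -0.043], [-0.063, 0.643, -0.043], [-0.063, 0.643, -0.043], [-0.063, 0.643, -0.043], [-0.063, 0.643, -0.043], [-0.063, 0.643, -0.043], [-0.063, 0.643, -0.043], [-0.063, 0.643, -0.043], [-0.063, 0.643, -0.043], [-0.063, 0.643, -0.043], [-0.063, 0.643, -0.043], [-0.063, 0.643, -0.043], [-0.063, 0.643, -0.043], [-0.063, 0.643, -0.043], [-0.063, 0.643, -0.043], [-0.063, 0.643, -0.043]], grip=[1, 1, 1, 1, 1, 1, 1, 1, 1, 1, 1, 1, 1, 1, 1, 1])

```text
clock: 27.1
tool_pos: [0.5253, -0.288, 0.3399]
eef_rot: [1.0, 0.011, 0.0, -0.0]
contact_force: [1.1, 0.4, -0.6]
opening: 0.268
finger_force: 34.6
```

```bash
python3 - <<'E'
from h import *
st();snap('wrist');place('wrist','plug1');print(go([.524,-.29,.1865],.02))
E
```

```text
t 27.1 p [ 0.525 -0.288  0.34 ] yaw 0.022 q [ 0.452  0.563 -0.047  1.542  0.029  1.037 -1.151] open 0.268 F [ 1.11   0.388 -0.568]
wrist plug1 []
(array([-0.001,  0.001,  0.153]), array([ 0.   , -0.   ,  0.001]))
```

Emit:
jog_arm(turn=[[0, 0, 0], [0, 0, 0], [0, 0, 0], [0, 0, 0], [0, 0, 0], [0, 0, 0], [0, 0, 0]], translation=[[0, 0, 0.02], [0, 0, 0.06], [0, 0, 0.1], [0, 0, 0.13], [0, 0, 0.153], [0, 0, 0.153], [0, 0, 0.153]], grip=[1, 1, 1, 1, 1, 1, 1])

```text
clock: 28.08
tool_pos: [0.5257, -0.2898, 0.1877]
eef_rot: [1.0, 0.01, 0.001, 0.0]
contact_force: [-0.4, 0.6, -1.6]
opening: 0.266
finger_force: 34.6
```

```bash
python3 - <<'E'
from h import *
st()
snap('wrist','w7.png')
im=cv2.imread('pics/w7.png');cv2.imwrite('pics/w7c.png',cv2.resize(im[60:260,150:450],None,fx=2.6,fy=2.6,interpolation=cv2.INTER_CUBIC))
E
```

```text
t 28.07 p [ 0.526 -0.29   0.188] yaw 0.02 q [ 0.453  0.741 -0.045  1.716  0.049  0.683 -1.169] open 0.266 F [-0.437  0.577 -1.62 ]
```

View pics/w7c.png

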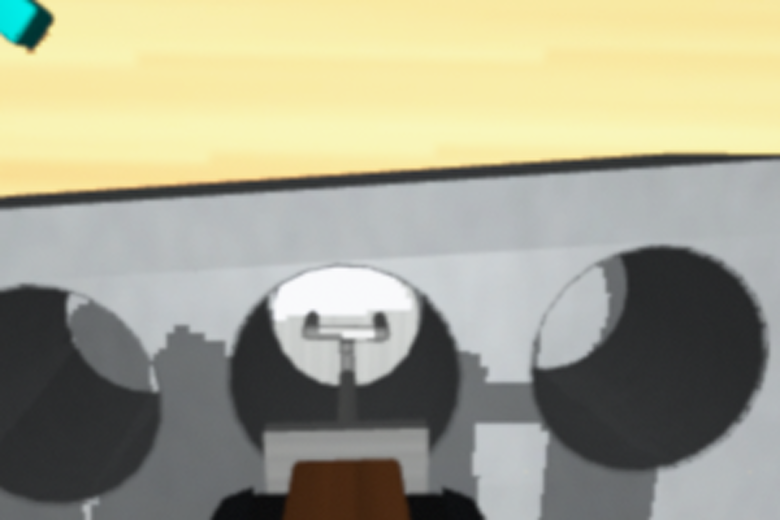

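The hook end (347,343) is centred on the bar (305–388, 332). Hooking and lifting as before.

Emit:
jog_arm(turn=[[0, 0, 0], [0, 0, 0], [0, 0, 0], [0, 0, 0], [0, 0, 0], [0, 0, 0], [0, 0, 0], [0, 0, 0], [0, 0, 0], [0, 0, 0], [0, 0, 0], [0, 0, 0], [0, 0, 0], [0, 0, 0]], translation=[[0.006, 0, 0], [0.012, 0, 0], [0.018, 0, 0], [0.018, 0, -0.005], [0.018, 0, -0.014], [0.018, 0, -0.022], [0.02, 0, -0.04], [0.02, 0, -0.06], [0.02, 0, -0.08], [0.02, 0, -0.1], [0.02, 0, -0.12], [0.02, 0, -0.14], [0.02, 0, -0.155], [0.02, 0, -0.157]], grip=[1, 1, 1, 1, 1, 1, 1, 1, 1, 1, 1, 1, 1, 1])

```text
clock: 29.88
tool_pos: [0.5453, -0.2893, 0.3449]
eef_rot: [1.0, 0.01, 0.001, 0.001]
contact_force: [-0.4, 0.2, -3.5]
opening: 0.27
finger_force: 34.6
```

```bash
python3 - <<'E'
from h import *
st()
snap('side');place('side','plug1')
t=np.array([.5408,.2218])-.006*np.array([.9885,.151])
print(t,go([*t,.344],.152))
E
```

```text
t 29.88 p [ 0.545 -0.289  0.345] yaw 0.02 q [ 0.437  0.586 -0.043  1.48   0.027  1.074 -1.163] open 0.27 F [-0.352  0.245 -3.47 ]
side plug1 [(array([0.521, 0.364, 0.007]), 0.85), (array([ 0.555, -0.289,  0.162]), 0.73)]
[0.535 0.221] (array([ 0.  , -0.51, -0.  ]), array([-0.   ,  0.   , -0.132]))
```

Emit:
jog_arm(turn=[[0, 0, 0], [0, 0, -0.01], [0, 0, -0.02], [0, 0, -0.03], [0, 0, -0.04], [0, 0, -0.05], [0, 0, -0.06], [0, 0, -0.07], [0, 0, -0.08], [0, 0, -0.09], [0, 0, -0.1], [0, 0, -0.11], [0, 0, -0.12], [0, 0, -0.13], [0, 0, -0.132], [0, 0, -0.132], [0, 0, -0.132], [0, 0, -0.132]], translation=[[0, -0.01, 0], [0, -0.03, 0], [0, -0.06, 0], [0, -0.095, 0], [0, -0.135, 0], [0, -0.175, 0], [0, -0.215, 0], [0, -0.255, 0], [0, -0.295, 0], [0, -0.335, 0], [0, -0.375, 0], [0, -0.415, 0], [0, -0.45, 0], [0, -0.48, 0], [0, -0.5, 0], [0, -0.51, 0], [0, -0.51, 0], [0, -0.51, 0]], grip=[1, 1, 1, 1, 1, 1, 1, 1, 1, 1, 1, 1, 1, 1, 1, 1, 1, 1])

```text
clock: 32.22
tool_pos: [0.5351, 0.2192, 0.3436]
eef_rot: [0.997, 0.075, -0.0, 0.001]
contact_force: [-0.4, -0.8, -2.5]
opening: 0.268
finger_force: 34.6
```

```bash
python3 - <<'E'
from h import *
st()
snap('side');place('side','plug1')
snap('wrist');place('wrist','plug1','case')
E
```

```text
t 32.23 p [0.535 0.219 0.344] yaw 0.15 q [-0.41   0.529 -0.1    1.597  0.06   1.018 -1.948] open 0.268 F [-0.409 -0.755 -2.546]
side plug1 [(array([0.521, 0.36 , 0.006]), 0.89), (array([ 0.544, -0.287, -0.001]), 0.73), (array([0.544, 0.219, 0.16 ]), 0.56)]
wrist plug1 [(array([0.541, 0.216, 0.162]), 0.72), (array([0.518, 0.363, 0.008]), 0.61)]
wrist case [(array([ 0.555,  0.295, -0.003]), 0.69)]
```

Emit:
jog_arm(turn=[[0, 0, 0], [0, 0, 0], [0, 0, 0], [0, 0, 0], [0, 0, 0], [0, 0, 0], [0, 0, 0], [0, 0, 0], [0, 0, 0], [0, 0, 0], [0, 0, 0], [0, 0, 0], [0, 0, 0], [0, 0, 0], [0, 0, 0]], translation=[[0, 0, 0.012], [0, 0, 0.035], [0, 0, 0.06], [0, 0, 0.085], [0, 0, 0.11], [0, 0, 0.13], [0, 0, 0.143], [0, 0, 0.15], [0, 0, 0.156], [0, 0, 0.156], [0, 0, 0.159], [0, 0, 0.163], [0, 0, 0.167], [0, 0, 0.167], [0, 0, 0.167]], grip=[1, 1, 1, 1, 1, 1, 1, 1, 1, 1, 1, 1, 1, 1, 1])

```text
clock: 34.35
tool_pos: [0.535, 0.2208, 0.1767]
eef_rot: [0.997, 0.076, 0.0, 0.0]
contact_force: [-0.6, -0.2, -2.1]
opening: 0.27
finger_force: 34.6
```

Emit:
jog_arm(turn=[[0, 0, 0], [0, 0, 0], [0, 0, 0], [0, 0, 0], [0, 0, 0], [0, 0, 0], [0, 0, 0], [0, 0, 0]], translation=[[-0.005, 0, 0], [-0.011, 0, 0], [-0.017, 0, 0], [-0.023, 0, 0], [-0.023, 0, 0], [-0.023, 0, -0.02], [-0.023, 0, -0.06], [-0.023, 0, -0.12]], grip=[1, 1, 1, 1, 1, 1, 1, 1])

```text
clock: 35.35
tool_pos: [0.5113, 0.2169, 0.2967]
eef_rot: [0.997, 0.076, -0.002, 0.001]
contact_force: [0.3, 1.0, -0.4]
opening: 0.272
finger_force: 34.6
```

```bash
python3 - <<'E'
from h import *
st()
snap('side');place('side','plug1','rack_seat')
snap('wrist');place('wrist','plug1','case','rack_seat')
x=np.array([np.cos(-.298),np.sin(-.298)])
t=np.array([.428,.0315])-.038*x
print(t,go([*t,.30],-.298),go([*t,.178],-.298))
E
```

```text
t 35.35 p [0.511 0.217 0.297] yaw 0.152 q [-0.422  0.547 -0.101  1.73   0.069  0.872 -1.972] open 0.272 F [ 0.253  1.008 -0.365]
side plug1 [(array([0.52 , 0.365, 0.004]), 0.91), (array([0.542, 0.225, 0.005]), 0.61)]
side rack_seat [(array([0.428, 0.031, 0.135]), 0.66), (array([ 0.366, -0.51 ,  0.002]), 0.45)]
wrist plug1 [(array([0.541, 0.22 , 0.004]), 0.81), (array([0.519, 0.362, 0.006]), 0.79), (array([0.513, 0.216, 0.299]), 0.73), (array([ 0.591, -0.001,  0.009]), 0.64)]
wrist case [(array([0.63 , 0.306, 0.072]), 0.69), (array([0.52, 0.36, 0.01]), 0.65), (array([ 0.552,  0.294, -0.001]), 0.62), (array([0.523, 0.221, 0.172]), 0.21)]
wrist rack_seat []
[0.392 0.043] (array([-0.144,  0.154, -0.004]), array([0.002, 0.003, 0.45 ])) (array([-0.144,  0.154,  0.118]), array([0.002, 0.003, 0.45 ]))
```

Both plugs are in the case. Hanging the hook back by the reverse path.

Emit:
jog_arm(turn=[[0.002, 0.003, 0.45], [0.002, 0.003, 0.45], [0.002, 0.003, 0.45], [0.002, 0.003, 0.45], [0.002, 0.003, 0.45], [0.002, 0.003, 0.45], [0.002, 0.003, 0.45], [0.002, 0.003, 0.45], [0.002, 0.003, 0.45], [0.002, 0.003, 0.45], [0.002, 0.003, 0.45], [0.002, 0.003, 0.45], [0.002, 0.003, 0.45]], translation=[[-0.144, 0.154, -0.004], [-0.144, 0.154, -0.004], [-0.144, 0.154, -0.004], [-0.144, 0.154, -0.004], [-0.144, 0.154, -0.004], [-0.144, 0.154, -0.004], [-0.144, 0.154, 0.02], [-0.144, 0.154, 0.05], [-0.144, 0.154, 0.08], [-0.144, 0.154, 0.105], [-0.144, 0.154, 0.118], [-0.144, 0.154, 0.118], [-0.144, 0.154, 0.118]], grip=[1, 1, 1, 1, 1, 1, 1, 1, 1, 1, 1, 1, 1])

```text
clock: 37.33
tool_pos: [0.3938, 0.0441, 0.1788]
eef_rot: [0.989, -0.148, 0.002, -0.001]
contact_force: [0.5, 0.3, -0.6]
opening: 0.27
finger_force: 34.6
```

```bash
python3 - <<'E'
from h import *
st();snap('side');place('side','hook_grip','hook_tip','rack_seat')
print(go([.428,.0318,.178],-.3))
E
```

```text
t 37.33 p [0.394 0.044 0.179] yaw -0.297 q [-0.229  0.575  0.003  2.315 -0.011  0.248 -2.084] open 0.27 F [ 0.468  0.316 -0.595]
side hook_grip [(array([0.392, 0.044, 0.18 ]), 0.76)]
side hook_tip [(array([0.404, 0.043, 0.051]), 0.65)]
side rack_seat [(array([0.428, 0.032, 0.135]), 0.83), (array([ 0.431,  0.031, -0.003]), 0.26), (array([0.519, 0.358, 0.003]), 0.24)]
(array([0.036, 0.001, 0.001]), array([-0.003, -0.004,  0.002]))
```

Emit:
jog_arm(turn=[[-0.003, -0.004, 0], [-0.003, -0.004, 0], [-0.003, -0.004, 0], [-0.003, -0.004, 0], [-0.003, -0.004, 0], [-0.003, -0.004, 0], [-0.003, -0.004, 0], [-0.003, -0.004, 0]], translation=[[0.006, 0.001, 0.001], [0.014, 0.001, 0.001], [0.022, 0.001, 0.001], [0.03, 0.001, 0.001], [0.036, 0.001, 0.001], [0.036, 0.001, 0.001], [0.036, 0.001, 0.004], [0.036, 0.001, 0.007]], grip=[1, 1, 1, 1, 1, 1, 1, 1])

```text
clock: 38.52
tool_pos: [0.4268, 0.0319, 0.1716]
eef_rot: [0.989, -0.148, -0.001, 0.0]
contact_force: [-5.4, 0.4, 34.5]
opening: 0.273
finger_force: 34.6
```

Emit:
jog_arm(turn=[[0, 0, 0], [0, 0, 0], [0, 0, 0], [0, 0, 0], [0, 0, 0], [0, 0, 0], [0, 0, 0], [0, 0, 0], [0, 0, 0], [0, 0, 0]], translation=[[0, 0, 0], [0, 0, 0], [0, 0, 0], [0, 0, 0], [0, 0, 0], [0, 0, -0.01], [0, 0, -0.05], [0, 0, -0.1], [0, 0, -0.15], [0, 0, -0.15]], grip=[0.65, 0.6, 0.4, 0.2, 0, 0, 0, 0, 0, 0])

```text
clock: 39.78
tool_pos: [0.4294, 0.032, 0.3256]
eef_rot: [0.989, -0.149, 0.003, -0.001]
contact_force: [0.3, 0.0, 0.0]
opening: 0.999
finger_force: 0.0
```

```bash
python3 - <<'E'
from h import *
st()
snap('side');place('side','hook_grip','hook_tip','rack_seat')
snap('wrist','w8.png');place('wrist','hook_grip','rack_seat','clamp1_mid')
im=cv2.imread('pics/w8.png')
for d in models.masks_of('wrist','clamp1_mid'):
    m=d['pixels'];print(d['p'],m.sum(),np.argwhere(m).mean(0)[::-1],im[m].mean(0))
rect('wrist','clamp1_mid',.02)
E
```

```text
t 39.77 p [0.429 0.032 0.326] yaw -0.299 q [-0.188  0.334  0.009  2.034 -0.005  0.766 -2.045] open 0.999 F [0.326 0.038 0.023]
side hook_grip [(array([0.423, 0.033, 0.175]), 0.84)]
side hook_tip [(array([0.433, 0.034, 0.044]), 0.83)]
side rack_seat [(array([0.426, 0.031, 0.132]), 0.76)]
wrist hook_grip [(array([0.427, 0.029, 0.172]), 0.9)]
wrist rack_seat []
wrist clamp1_mid [(array([ 0.592, -0.002,  0.01 ]), 0.79)]
0.6 1526 [274.207  38.197] [181.683 184.835 185.592]
clamp1_mid 0.6 1526 px [274.207  38.197] ctr [ 0.597 -0.011] sizes 0.04141637110809503 0.0746538749364121 yaws -1.3929132898477068 -2.8323635728799403
```

View pics/w8.png

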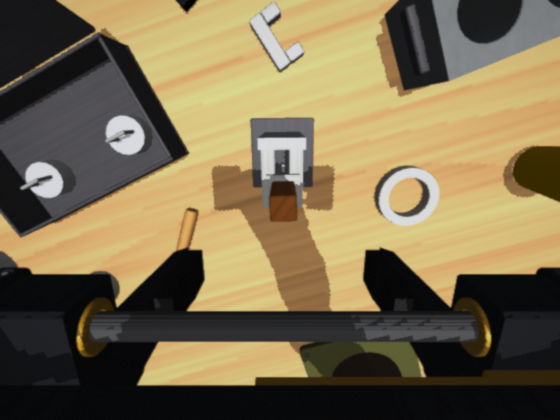

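The hook hangs in the rack at (285,195), both plugs are upright in the case, and the silver clamp's spine runs from (256,20) to (283,68) with its legs to the right. The clamp is next.

```bash
python3 - <<'E'
from h import *
print(go([.593,-.001,.2],.31))
E
```

```text
(array([ 0.169, -0.018,  0.121]), array([ 0.   ,  0.003, -0.608]))
```

Emit:
jog_arm(turn=[[0, 0.003, -0.608], [0, 0.003, -0.608], [0, 0.003, -0.608], [0, 0.003, -0.608], [0, 0.003, -0.608], [0, 0.003, -0.608], [0, 0.003, -0.608], [0, 0.003, -0.608], [0, 0.003, -0.608]], translation=[[0.169, -0.018, 0], [0.169, -0.018, 0], [0.169, -0.018, 0.02], [0.169, -0.018, 0.08], [0.169, -0.018, 0.12], [0.169, -0.018, 0.12], [0.169, -0.018, 0.12], [0.169, -0.018, 0.12], [0.169, -0.018, 0.12]], grip=[0, 0, 0, 0, 0, 0, 0, 0, 0])

```text
clock: 41.4
tool_pos: [0.5949, -0.0006, 0.2031]
eef_rot: [0.988, 0.154, 0.002, 0.0]
contact_force: [-0.2, 0.3, -0.7]
opening: 1.001
finger_force: 0.0
```

```bash
python3 - <<'E'
from h import *
st()
snap('wrist','w9.png');place('wrist','clamp1_mid');rect('wrist','clamp1_mid',.02)
m=models.masks_of('wrist','clamp1_mid')[0]['pixels'].astype(np.uint8)
P=ray('wrist',np.argwhere(m)[:,::-1],.02)[:,:2];np.save('P.npy',P)
# template fit: C-shape in the plane
from scipy.optimize import minimize
g=np.array([(x,y) for x in np.arange(-.0345,.035,.001) for y in np.arange(-.0085,.031,.001) if y<.009 or abs(x)>.019])
def cost(v):
    Q=(P-v[:2])@np.array([[np.cos(v[2]),-np.sin(v[2])],[np.sin(v[2]),np.cos(v[2])]])
    ins=(abs(Q[:,0])<.035)&(Q[:,1]>-.009)&(Q[:,1]<.031)&((Q[:,1]<.009)|(abs(Q[:,0])>.019))
    return -ins.mean()
best=min(((cost((x,y,w)),x,y,w) for x in np.arange(.58,.606,.002) for y in np.arange(-.014,.012,.002) for w in np.pi+np.arange(.1,.5,.04)))
print(best)
E
```

```text
t 41.4 p [ 0.595 -0.001  0.203] yaw 0.31 q [-0.003  0.714 -0.128  1.72   0.129  0.711 -1.459] open 1.001 F [-0.195  0.304 -0.687]
wrist clamp1_mid [(array([ 0.591, -0.002,  0.013]), 0.87), (array([ 0.682, -0.17 ,  0.012]), 0.65), (array([0.706, 0.077, 0.011]), 0.64), (array([ 0.71 , -0.029,  0.008]), 0.58)]
clamp1_mid 0.97 2524 px [232.044  58.701] ctr [0.701 0.087] sizes 0.03962774334322222 0.07044856382446556 yaws -1.1178343402089324 -2.6828532191400205
clamp1_mid 0.95 2371 px [460.392 166.678] ctr [ 0.676 -0.171] sizes 0.07498400808145693 0.04576870333809582 yaws -0.718692828059797 -2.1717630060455804
clamp1_mid 0.87 1681 px [290.672 192.031] ctr [ 0.599 -0.012] sizes 0.037446195243968215 0.06971352005958265 yaws -1.261844381410798 -2.803706439883126
clamp1_mid 0.78 2370 px [341.792  91.792] ctr [ 0.706 -0.023] sizes 0.04113421975086175 0.07107935767528378 yaws -1.0721129127524058 -2.5374775649462715
(np.float64(-0.0), np.float64(0.58), np.float64(-0.014), np.float64(3.241592653589793))
```

```bash
python3 - <<'E'
from h import *
print(go([.594,-.002,.022],.32))
E
```

```text
(array([-0.001,  0.001,  0.18 ]), array([ 0.001, -0.002, -0.01 ]))
```

Emit:
jog_arm(turn=[[0, 0, 0], [0, 0, 0], [0, 0, 0], [0, 0, 0], [0, 0, 0], [0, 0, 0], [0, 0, 0], [0, 0, 0], [0, 0, 0], [0, 0, 0], [0, 0, 0], [0, 0, 0], [0, 0, 0], [0, 0, 0], [0, 0, 0]], translation=[[0, 0.001, 0.04], [0, 0.001, 0.09], [0, 0.001, 0.14], [0, 0.001, 0.17], [0, 0.001, 0.181], [0, 0.001, 0.181], [0, 0.001, 0.181], [0, 0.001, 0.181], [0, 0.001, 0.181], [0, 0.001, 0.181], [0, 0.001, 0.181], [0, 0.001, 0.181], [0, 0.001, 0.17], [0, 0.001, 0.1], [0, 0.001, 0.04]], grip=[0, 0, 0, 0, 0, 0, 0.5, 0.7, 1, 1, 1, 1, 1, 1, 1], force=30)

```text
clock: 43.48
tool_pos: [0.5941, -0.0017, 0.1582]
eef_rot: [0.988, 0.154, 0.0, 0.0]
contact_force: [1.5, 0.2, -1.2]
opening: 0.01
finger_force: 0.0
```

```bash
python3 - <<'E'
from h import *
st()
snap('side');place('side','clamp1_mid')
c=np.array([.550,.294]);yw=.152
for a in((.0,.0),(.01,0)):
    t=c+np.array([np.cos(yw)*a[0]-np.sin(yw)*a[1],np.sin(yw)*a[0]+np.cos(yw)*a[1]])
    print(t,go([*t,.2],yw))
E
```

```text
t 43.48 p [ 0.594 -0.002  0.158] yaw 0.31 q [-0.005  0.778 -0.121  1.752  0.147  0.619 -1.473] open 0.01 F [ 1.519  0.157 -1.215]
side clamp1_mid [(array([ 0.595, -0.003,  0.006]), 0.75), (array([0.704, 0.077, 0.012]), 0.68), (array([ 0.682, -0.167,  0.009]), 0.62), (array([ 0.711, -0.032,  0.015]), 0.58)]
[0.55  0.294] (array([ 0.044, -0.296, -0.037]), array([ 0.003, -0.015,  0.157]))
[0.56  0.296] (array([ 0.054, -0.295, -0.037]), array([ 0.003, -0.015,  0.157]))
```

```bash
python3 - <<'E'
from h import *
st()
c=cams.camera_params('wrist');snap('wrist','w10.png');place('wrist','clamp1_mid');rect('wrist','clamp1_mid',.02)
print(proj('wrist',[[.594,-.002,.02]],c))
im=cv2.imread('pics/w10.png');a=cv2.imread('pics/w9.png')
cv2.imwrite('pics/w10c.png',np.hstack([cv2.resize(a[100:300,190:390],None,fx=2,fy=2),cv2.resize(im[100:300,190:390],None,fx=2,fy=2)]))
E
```

```text
t 43.58 p [ 0.599 -0.001  0.164] yaw 0.309 q [-0.005  0.77  -0.122  1.748  0.147  0.617 -1.473] open 0.006 F [ 1.302 -0.201  0.24 ]
wrist clamp1_mid [(array([ 0.683, -0.17 ,  0.011]), 0.79), (array([ 0.591, -0.003,  0.01 ]), 0.73), (array([ 0.71 , -0.033,  0.008]), 0.73), (array([0.709, 0.076, 0.012]), 0.64)]
clamp1_mid 0.95 2991 px [346.838  93.628] ctr [ 0.7   -0.021] sizes 0.04010629911385737 0.0682150200087646 yaws -1.0692045363017528 -2.526417014501526
clamp1_mid 0.93 3129 px [479.96  178.222] ctr [ 0.67  -0.165] sizes 0.07250814306798037 0.045493129630306973 yaws -0.7180900067539686 -2.165888663559119
clamp1_mid 0.88 3479 px [222.052  56.873] ctr [0.694 0.085] sizes 0.03961892413942175 0.068328879449942 yaws -1.1131103890294927 -2.6809661735851913
clamp1_mid 0.73 2126 px [288.108 206.798] ctr [ 0.595 -0.01 ] sizes 0.03584153520902306 0.06903675411804895 yaws -1.2619010912976523 -2.8046473986764804
[[281.229 210.521]]
```

View pics/w10c.png

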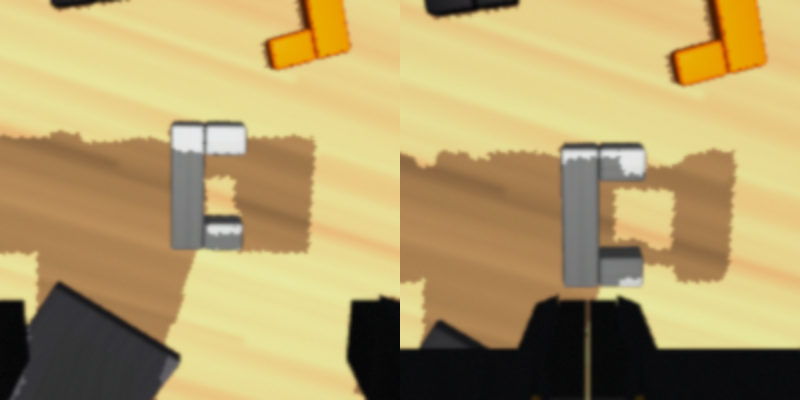

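The clamp is unmoved and the aim was right: its spine at crop column 580 lines up with the finger line at 587. The lift began before the fingers had closed. I'll repeat with more time, lower and firmer.

Emit:
jog_arm(turn=[[0, 0, 0], [0, 0, 0], [0, 0, 0], [0, 0, 0], [0, 0, 0], [0, 0, 0], [0, 0, 0], [0, 0, 0]], translation=[[0, 0, 0], [0, 0, 0], [-0.004, 0, 0], [-0.004, 0, 0.04], [-0.004, 0, 0.09], [-0.004, 0, 0.13], [-0.004, 0, 0.14], [-0.004, 0, 0.14]], grip=[0.4, 0.4, 0.4, 0.4, 0.4, 0.4, 0.4, 0.4], force=45)

```text
clock: 44.72
tool_pos: [0.5889, -0.0028, 0.0194]
eef_rot: [0.988, 0.154, -0.001, 0.0]
contact_force: [-8.4, 0.5, 28.2]
opening: 0.599
finger_force: 14.2
```

```bash
python3 - <<'E'
from h import *
st()
E
```

```text
t 44.73 p [ 0.589 -0.003  0.019] yaw 0.31 q [-0.031  0.998 -0.074  1.804  0.186  0.349 -1.507] open 0.599 F [-8.414  0.465 28.179]
```

Emit:
jog_arm(turn=[[0, 0, 0], [0, 0, 0], [0, 0, 0], [0, 0, 0], [0, 0, 0], [0, 0, 0], [0, 0, 0], [0, 0, 0], [0, 0, 0], [0, 0, 0]], translation=[[0.003, 0, -0.004], [0.003, 0, -0.004], [0.003, 0, -0.004], [0.003, 0, -0.004], [0.003, 0, -0.004], [0.003, 0, -0.004], [0.003, 0, -0.004], [0.003, 0, -0.004], [0.003, 0, -0.004], [0.003, 0, -0.004]], grip=[0.4, 0.4, 1, 1, 1, 1, 1, 1, 1, 1])

```text
clock: 45.98
tool_pos: [0.5936, -0.002, 0.0205]
eef_rot: [0.988, 0.154, 0.001, 0.0]
contact_force: [-0.5, 0.6, -1.0]
opening: 0.199
finger_force: 45.0
```

Gripped (opening 0.199, about 18 mm). Lifting.

Emit:
jog_arm(turn=[[0, 0, 0], [0, 0, 0], [0, 0, 0], [0, 0, 0], [0, 0, 0], [0, 0, 0], [0, 0, 0]], translation=[[0, 0, -0.01], [0, 0, -0.04], [0, 0, -0.09], [0, 0, -0.14], [0, 0, -0.19], [0, 0, -0.19], [0, 0, -0.19]], grip=[1, 1, 1, 1, 1, 1, 1])

```text
clock: 46.85
tool_pos: [0.5926, -0.002, 0.2103]
eef_rot: [0.988, 0.154, 0.0, 0.0]
contact_force: [0.1, -0.7, -2.2]
opening: 0.202
finger_force: 45.0
```

```bash
python3 - <<'E'
from h import *
st()
snap('wrist');place('wrist','plug1','case','clamp1_mid')
print(go([.55,.294,.21],.152),go([.55,.294,.03],.152))
E
```

```text
t 46.85 p [ 0.593 -0.002  0.21 ] yaw 0.31 q [ 0.006  0.703 -0.138  1.717  0.135  0.73  -1.462] open 0.202 F [ 0.123 -0.653 -2.187]
wrist plug1 [(array([0.541, 0.219, 0.007]), 0.96)]
wrist case [(array([ 0.552,  0.291, -0.002]), 0.65)]
wrist clamp1_mid [(array([ 0.712, -0.034,  0.009]), 0.96), (array([0.71 , 0.076, 0.01 ]), 0.89), (array([ 0.59 , -0.001,  0.2  ]), 0.83), (array([ 0.684, -0.171,  0.013]), 0.56)]
(array([ 0.05 , -0.295, -0.001]), array([-0.   ,  0.002,  0.158])) (array([ 0.05 , -0.295,  0.179]), array([-0.   ,  0.002,  0.158]))
```

Emit:
jog_arm(turn=[[0, 0, 0.158], [0, 0, 0.158], [0, 0, 0.158], [0, 0, 0.158], [0, 0, 0.158], [0, 0, 0.158], [0, 0, 0.158], [0, 0, 0.158], [0, 0, 0.158], [0, 0, 0.158], [0, 0, 0.158], [0, 0, 0.158], [0, 0, 0.158], [0, 0, 0.158]], translation=[[0.02, -0.06, 0], [0.02, -0.12, 0], [0.02, -0.18, 0], [0.02, -0.24, 0], [0.02, -0.28, 0], [0.02, -0.3, 0], [0.02, -0.3, 0], [0.02, -0.3, 0.04], [0.02, -0.3, 0.08], [0.02, -0.3, 0.12], [0.02, -0.3, 0.15], [0.02, -0.3, 0.17], [0.02, -0.3, 0.179], [0.02, -0.3, 0.179]], grip=[1, 1, 1, 1, 1, 1, 1, 1, 1, 1, 1, 1, 1, 1])

```text
clock: 48.8
tool_pos: [0.5217, 0.2893, 0.0315]
eef_rot: [0.997, 0.075, 0.001, 0.0]
contact_force: [-0.2, -0.5, -0.7]
opening: 0.198
finger_force: 45.0
```

Emit:
jog_arm(turn=[[0, 0, 0], [0, 0, 0], [0, 0, 0], [0, 0, 0], [0, 0, 0], [0, 0, 0], [0, 0, 0], [0, 0, 0], [0, 0, 0], [0, 0, 0]], translation=[[0, 0, 0], [0, 0, 0], [0, 0, 0], [0, 0, 0], [0, 0, -0.01], [0, 0, -0.03], [0, 0, -0.08], [0, 0, -0.14], [0, 0, -0.2], [0, 0, -0.24]], grip=[0.58, 0.58, 0.58, 0.58, 0.58, 0.58, 0.58, 0.58, 0.5, 0.5])

```text
clock: 50.05
tool_pos: [0.5215, 0.2901, 0.2762]
eef_rot: [0.997, 0.076, 0.003, -0.001]
contact_force: [0.8, -0.0, 0.1]
opening: 0.5
finger_force: 0.0
```

```bash
python3 - <<'E'
from h import *
st()
snap('side','s9.png');place('side','plug1','case','clamp1_mid','lid_handle','hook_grip','hook_tip','rack_seat')
snap('wrist','w11.png');place('wrist','plug1','case','clamp1_mid')
snap('top','t9.png');place('top','cup','brush','tape','squeeze','tin','driver','jar','clamp1_mid')
E
```

```text
t 50.05 p [0.522 0.29  0.276] yaw 0.152 q [-0.562  0.623 -0.04   1.644  0.032  0.87  -2.034] open 0.5 F [ 0.811 -0.022  0.097]
side plug1 [(array([0.546, 0.225, 0.007]), 0.89), (array([0.519, 0.364, 0.006]), 0.69)]
side case [(array([ 0.433,  0.033, -0.004]), 0.7), (array([0.549, 0.294, 0.002]), 0.67)]
side clamp1_mid [(array([0.525, 0.289, 0.017]), 0.68), (array([ 0.709, -0.034,  0.011]), 0.57), (array([ 0.682, -0.169,  0.008]), 0.46), (array([0.708, 0.08 , 0.01 ]), 0.43)]
side lid_handle [(array([0.679, 0.317, 0.248]), 0.76)]
side hook_grip [(array([0.425, 0.033, 0.171]), 0.85), (array([0.55 , 0.29 , 0.002]), 0.4)]
side hook_tip [(array([0.437, 0.032, 0.043]), 0.62)]
side rack_seat [(array([0.427, 0.031, 0.133]), 0.78), (array([0.322, 0.243, 0.001]), 0.39), (array([0.526, 0.289, 0.013]), 0.35)]
wrist plug1 [(array([0.542, 0.223, 0.006]), 0.95), (array([0.517, 0.363, 0.008]), 0.6)]
wrist case [(array([0.55 , 0.292, 0.001]), 0.7)]
wrist clamp1_mid [(array([0.708, 0.08 , 0.01 ]), 0.75), (array([0.52 , 0.289, 0.016]), 0.57), (array([0.425, 0.029, 0.002]), 0.53)]
top cup [(array([ 0.318, -0.329,  0.002]), 0.87)]
top brush [(array([ 0.33 ,  0.248, -0.001]), 0.7), (array([ 0.556, -0.523,  0.004]), 0.54)]
top tape [(array([ 0.336, -0.136, -0.004]), 0.57)]
top squeeze [(array([0.323, 0.382, 0.003]), 0.84), (array([ 0.548, -0.292, -0.   ]), 0.5), (array([0.428, 0.034, 0.134]), 0.42)]
top tin [(array([0.404, 0.549, 0.005]), 0.86)]
top driver [(array([ 0.556, -0.519,  0.004]), 0.65)]
top jar [(array([ 0.366, -0.513, -0.002]), 0.95)]
top clamp1_mid [(array([ 0.71 , -0.033,  0.01 ]), 0.77), (array([ 0.685, -0.167,  0.01 ]), 0.7), (array([0.821, 0.02 , 0.007]), 0.67), (array([0.52 , 0.288, 0.012]), 0.66)]
```

```bash
python3 -c "
from plant import r
print(r.finish_job())"
```

```text
the job is handed in; nothing more can be done
None
```

I handed the job in at about 50 s of the 210 s limit; the hand-in returned no verdict, but the last camera checks showed the lid open, both plugs and the one silver clamp on the case floor, the hook back in its rack and the bystanders where they started.

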